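# Set the slat stop to five clicks and lock it

### The job

Set the length stop of the trimming jig: turn the round dial gently counter-clockwise (seen from above) until you feel it meet its end stop, without forcing it, then turn it clockwise exactly five clicks and never past the fifth. Then let go of the dial and push the lock lever beside it fully over, away from the robot, leaving everything else on the bench where it is.

Things in the scene. Friction and masses are not known exactly. Their poses are not given: they have to be found in the camera images.
- jig: The trimming jig: plywood board 160 (x) by 400 (y) by 12 mm, fixed to the bench. Origin: centre of its underside, on the bench top; z up; +x is its side away from the robot at yaw 0. Along its y: lock lever at -135 mm, dial at 0, sliding stop plate from +75 mm.
- dial_center (a point): Point on the dial's vertical axis at the height to grip it, 60 mm over the bench (does not turn; axes as the jig's). The dial: plain round knurled aluminium knob without marks, 40 mm diameter, gripping face 40 to 74 mm over the bench, on a 52 mm skirt (35 to 40 mm high) and a round dark steel housing 92 mm wide, top 34 mm high. Under a grip of about 50 N it may slip.
- dial_top (a point): Centre of the dial's top, 74 mm over the bench (belongs to the jig). How it turns: one click (detent) every 15 degrees or so. A click resists with 0.3 to 0.45 N m at most, gives way half-way, snaps over and pulls as hard forward into the next notch; let go, it settles in the nearest click and stays. It starts two to four clicks clockwise of its end stop and goes on beyond five, to nine.
- stop_zero (a point): Fixed point of the jig, 40 mm over the bench at jig x 0, y +75 mm, axes as the jig's: where plate_top is with the dial at its end stop, click 0. The end stop is springy: torque grows by 4 to 7 N m per rad with no snap, so 0.7 N m or more is the stop; a whole click past it (about 1.8 N m) strains it and fails. Let go there, the dial springs back to click 0.
- plate_top (a point): Middle of the top edge of the dial-side face of the steel stop plate (100 mm long along jig x, upright, 22 mm high on a 22 mm wide foot). The dial drives it along jig +y, 0.5 mm for each click clockwise: its y in stop_zero's frame is 0.5 mm times the clicks. Measured poses are too coarse to count clicks by it.
- lock_tip (a point): Centre of the black ball (26 mm) at the end of the lock lever: steel rod 10 mm thick, 80 mm long, pivoted 34 mm over the bench on a dark steel block (70 by 50 mm, top 37 mm over the bench) at jig x 0, y -135 mm. It swings in the jig's x-z plane; the ball's centre is 104 mm high at both ends, 114 mm in the middle.
- lock (a joint): Swing of the lock lever in rad: 0 leaning to jig -x (towards the robot, 29 degrees from upright), 1.0 leaning as far to +x: locked, at a firm stop. Starts unlocked, 0 to 0.2; light friction (about 1 N at the ball); stays where it is left.
- slat1: Bystander, to be left alone: short dark wooden slat 16 x 60 x 8 mm lying on the jig's board beyond the stop plate. Origin at the centre of its underside.
- slat2: Bystander, to be left alone: wooden slat 16 x 110 x 8 mm on the bench in front of the jig. Origin at the centre of its underside.
- slat3: Bystander, to be left alone: dark wooden slat 16 x 110 x 8 mm on the bench behind the jig. Origin at the centre of its underside.
- tiles: Bystander, to be left alone: pile of five wooden tiles 50 mm wide, 35 mm high. Origin at the centre of its underside.
- driver: Bystander, to be left alone: screwdriver lying on the bench, about 200 mm long. Origin at the centre of its underside.
- glue: Bystander, to be left alone: white glue bottle, 60 mm wide, 160 mm high. Origin at the centre of its underside.
- water: Bystander, to be left alone: clear water bottle, 64 mm wide, 210 mm high. Origin at the centre of its underside.
- tin: Bystander, to be left alone: aluminium cup, 72 mm wide, 90 mm high. Origin at the centre of its underside.

How it is judged:
By the outcome, as a careful person would: the job done as asked, in the order asked, and still so for the second after the job is handed in, with the robot touching nothing.
It also fails if it takes over 72 s, if anything falls off the work surface, if the arm or the gripper's body presses on something with over 40 N, if the wrist force passes 120 N, or if a joint passes its speed limit or range.

### The arm

A 6-joint arm with a two-finger parallel gripper is mounted at the origin on the work surface. World frame = base frame: x ahead of the robot, y to its left, z up, the work surface at z = 0. Lengths are in m, angles in rad, forces in N, time in s.
With the tool pointing down it reaches from about 0.325 to 0.75 m from the base axis. Payload 7.6 kg.
Tool frame: the origin (TCP) lies between the finger pads; the fingertips stand ctrl.tip_reach ahead of it and the grasp point (between the pads) lies 8 mm behind it (ctrl.tip_reach is the distance from the TCP to the fingertips, in m); z points along the fingers, y is the line along which they close (so a half turn about z gives the same grasp; the last joint's range is limited). The gripper opens to 85 mm and grips with 20 to 120 N. Pads are 22 mm wide; open, the fingers measure 114 mm over their backs; the gripper's body (76 mm by 85 mm) begins 54 mm behind the grasp point. The pads swing forward as they close: fully open they stand 13 mm farther back than shut.
Start: joints at [-1.265, 0.052, 1.401, -0, 1.689, -0.07], TCP at [0.193, -0.488, 0.242] pointing down, gripper open.
Joint ranges: [-2.9, 2.9], [-0.91, 2.17], [0.12, 2.37], [-1.06, 4.2], [0.26, 2.73], [-2.93, 2.93]. Speed limits (rad/s): [2.57, 2.57, 3.01, 3.14, 3.14, 3.14].

### API

Orientations are given as a 3x3 rotation matrix whose columns are the frame's x, y, z axes.
In Python, from plant import telemetry, cams, ctrl gives the robot as it stands.
- The arm moves only by the shell command python3 -m pendant 'ROWS' [FORCE]. ROWS is a JSON object of lists of equal length, an entry for each row: "grip": the finger opening in mm, from 0 to 85.4; "translation": the shift along the tool's x, y, z in mm, a list of three; "yaw": the turn about the tool's z in degrees. A call has 1 to 8 rows; each row shifts and turns the commanded pose from where the row before left it, along the tool's axes as they then stand; what a row does not reach is not made up. A row lasts 1/8 s, in which the tool goes at most 62.5 mm and 10.7 degrees, less where a joint would pass 70% of its speed; a pose out of reach is approached as far as the arm can. A call is refused whole if a number of a shift passes 62.5 or a number of a turn 10.7, either way. A call with a gripper value outside its range is refused whole. The fingers move at their own pace and stop on an object; FORCE is the grip in N (left out, the last holds). Time passes only in rows, so rows that do not move let the fingers close. It gives the time, the measured TCP pose, the force, the opening and the grip force at its end, in the units of the state.
- telemetry.read_state(): the state, without advancing time (a new reading comes with each control period).
- cams.get_image(name): name is "scene" or "top" or "wrist"; returns (picture, depth): 400x640x3 uint8, red, green, blue; 400x640 float32, m along the optical axis (not along the pixel's ray), 0 where there is no reading.
- cams.calibration(name): a dict with "fx", "fy", "cx", "cy" (pixels), "dist_coeffs" ([k1, k2, p1, p2, k3] as OpenCV has them; the pictures are not rectified), "rvec" (rotation vector, rad) and "tvec" (3), from world to camera coordinates, as OpenCV has them; the wrist camera has in their place "tool_from_camera" (4x4, takes a point from camera to tool coordinates, whose origin is the TCP and whose axes are the flange's). Camera axes: x right, y down, z forward; pixel columns grow to the right and rows downward; lengths in m; the calibration is good to about 2 mm. A picture is of the moment at which its call begins: read the wrist's pose just before it. calibration takes no time and is no camera call.
- ctrl.job_done(): hands the job in; it is judged then, once.
The state is a dict: "clock": time; "q": joint angles; "joint_vel": joint speeds; "tau": joint torques, N m; "position": TCP position; "ee_rot": TCP orientation; "ft_force": force on the tool from outside, world axes, zero at the start; "ft_torque": the same for the moment, N m; "gripper_width": finger opening in m; "grip_force": force on a finger pad.
Only numpy, scipy, OpenCV 4.12 (cv2) and the standard library are available. Lean on these libraries where they do the work, as an engineer would, in place of code of your own. Each camera call takes 0.05 s, during which the arm holds its last target. There are 200 camera calls.

## Working session

There is one attempt and no reset: what is moved stays moved. The work goes in short steps, Python scripts to look and compute and a shell command to move; the robot and the scene stay as the last step left them, time stands still between calls to the robot, and variables do not carry over. Pictures are saved under pics/ and viewed, at most 10 in all, crops included, and the job is handed in when it is done.

```bash
ls; mkdir -p pics
python3 - <<'E'
from plant import telemetry,cams,ctrl
import cv2,numpy as np
s=telemetry.read_state();print({k:np.round(v,3).tolist() for k,v in s.items()},ctrl.tip_reach)
for n in("scene","top"):
    im,d=cams.get_image(n);np.savez(f"pics/{n}0.npz",im=im,d=d);cv2.imwrite(f"pics/{n}0.png",im[:,:,::-1]);print(n,cams.calibration(n))
print(cams.calibration("wrist"))
E
```

```text
pics
{'clock': 0.0, 'q': [-1.265, 0.053, 1.402, 0.0, 1.689, -0.07], 'joint_vel': [-0.001, 0.001, 0.001, 0.001, -0.001, 0.0], 'tau': [0.0, -38.167, -36.019, -0.0, 0.006, 0.0], 'position': [0.193, -0.488, 0.241], 'ee_rot': [[0.93, 0.367, -0.0], [0.367, -0.93, 0.001], [0.0, -0.002, -1.0]], 'ft_force': [-0.18, 0.294, -0.127], 'ft_torque': [-0.004, -0.001, -0.024], 'grip_force': 0.0, 'gripper_width': 0.085} 0.011
scene {'fx': 466.09503681460984, 'fy': 466.09503681460984, 'cx': 318.965516100286, 'cy': 203.69799626570128, 'dist_coeffs': array([-0.02579848,  0.        ,  0.        ,  0.        ,  0.        ]), 'rvec': array([ 2.45336742,  0.75038859, -0.23081756]), 'tvec': array([-0.46056705, -0.19389632,  1.58196035])}
top {'fx': 373.0398228363334, 'fy': 373.0398228363334, 'cx': 317.15444048065405, 'cy': 206.278602523041, 'dist_coeffs': array([-0.0442476,  0.       ,  0.       ,  0.       ,  0.       ]), 'rvec': array([ 2.1250336 , -2.18173537,  0.14464775]), 'tvec': array([-0.01190851,  0.52834436,  1.15942148])}
{'fx': 301.42598829932234, 'fy': 301.42598829932234, 'cx': 320.09115096885677, 'cy': 203.5438823219127, 'dist_coeffs': array([-0.03862328,  0.        ,  0.        ,  0.        ,  0.        ]), 'tool_from_camera': array([[ 5.92841147e-04, -9.49795790e-01, -3.12869950e-01,
         7.98391454e-02],
       [ 9.99999586e-01,  3.46964570e-04,  8.41549066e-04,
        -5.03747713e-04],
       [-6.90744973e-04, -3.12870319e-01,  9.49795602e-01,
        -1.31311719e-01],
       [ 0.00000000e+00,  0.00000000e+00,  0.00000000e+00,
         1.00000000e+00]])}
```

View pics/top0.png

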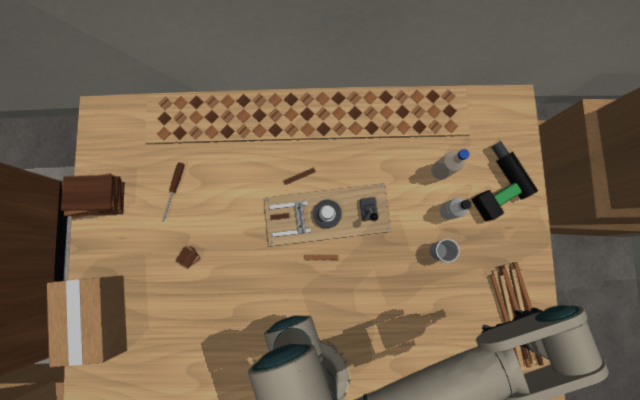

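View pics/scene0.png

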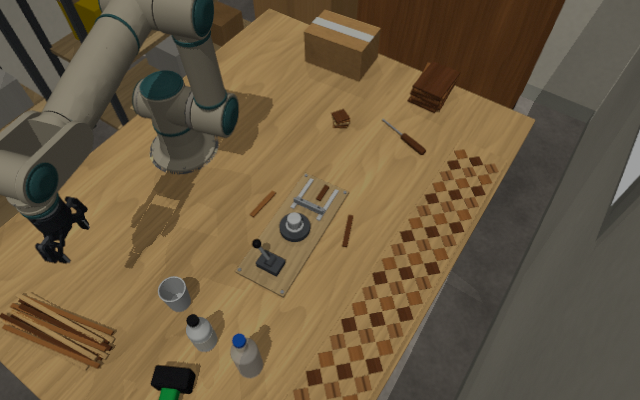

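The top view shows the jig with corners near (264,197), (384,184), (389,233) and (269,245). The dial is at (327,212), the lever ball at (374,216), and the stop plate at about x=300. In the scene view the dial is at (294,220) and the ball at (257,243). I'll enlarge both.

Run:
```python
import cv2,numpy as np
a=cv2.imread("pics/top0.png")[175:255,255:400];b=cv2.imread("pics/scene0.png")[175:300,230:355]
cv2.imwrite("pics/c0.png",np.vstack([cv2.resize(a,(725,400),interpolation=3)]))
cv2.imwrite("pics/c1.png",cv2.resize(b,None,fx=4.8,fy=4.8,interpolation=3))
```

```text
(no output)
```

View pics/c0.png

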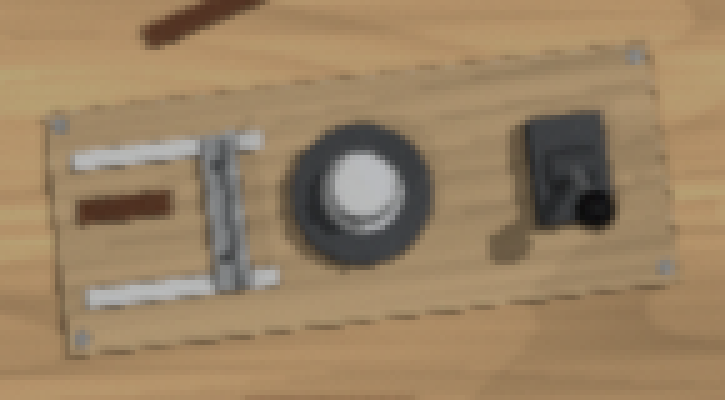

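View pics/c1.png

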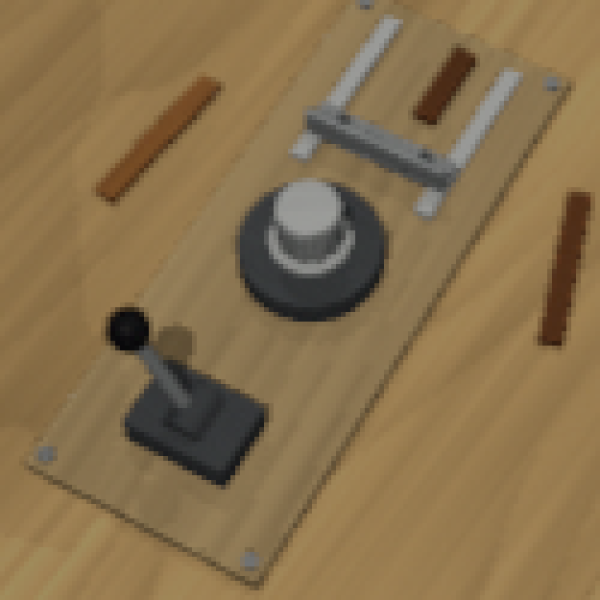

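Crop readings. Top: dial top (361,183), ball (596,208), board corners (43,118), (650,43), (677,285), (67,355). Scene: dial top (309,206), ball (128,329). Next I triangulate.

```bash
cat > geo.py <<'E'
import cv2,numpy as np
from plant import cams
def ray(n,uv,pose=None):
    c=cams.calibration(n);K=np.array([[c['fx'],0,c['cx']],[0,c['fy'],c['cy']],[0,0,1]])
    p=cv2.undistortPoints(np.array([[uv]],float),K,c['dist_coeffs'])[0,0];d=np.array([*p,1])
    if n=='wrist':
        T=pose@c['tool_from_camera'];return T[:3,3],T[:3,:3]@d
    R=cv2.Rodrigues(c['rvec'])[0];return -R.T@c['tvec'],R.T@d
def onz(n,uv,z,pose=None):
    o,d=ray(n,uv,pose);return o+d*(z-o[2])/d[2]
def tri(*rs):
    A=np.zeros((3,3));b=np.zeros(3)
    for o,d in rs:
        d=d/np.linalg.norm(d);P=np.eye(3)-np.outer(d,d);A+=P;b+=P@o
    x=np.linalg.solve(A,b);return x,[np.linalg.norm(np.cross(x-o,d/np.linalg.norm(d))) for o,d in rs]
E
python3 - <<'E'
from geo import *
np.set_printoptions(precision=4,suppress=True)
t=lambda x,y:((x+.5)/5-.5+255,(y+.5)/5-.5+175)
s=lambda x,y:((x+.5)/4.8-.5+230,(y+.5)/4.8-.5+175)
print('dial',tri(ray('top',t(361,183)),ray('scene',s(309,206))))
print('ball',tri(ray('top',t(596,208)),ray('scene',s(128,329))))
c=np.array([onz('top',t(*p),.012) for p in[(43,118),(650,43),(677,285),(67,355)]])
print(c,c.mean(0));v=(c[0]+c[3]-c[1]-c[2]);w=c[0]+c[1]-c[2]-c[3]
print('yaw',np.degrees(np.arctan2(-v[0],v[1])),np.degrees(np.arctan2(w[1],w[0])))
print('dialtop@74',onz('top',t(361,183),.074),onz('scene',s(309,206),.074))
print('ball@106',onz('top',t(596,208),.106),onz('scene',s(128,329),.106))
for n in('top','scene'): print(ray(n,(320,200))[0])
E
```

```text
dial (array([ 0.5068, -0.0553,  0.0706]), [np.float64(0.00016829602285771912), np.float64(0.00016829602285767882)])
ball (array([ 0.484 , -0.195 ,  0.1047]), [np.float64(4.037462787369171e-05), np.float64(4.037462787379172e-05)])
[[ 0.5623  0.1502  0.012 ]
 [ 0.6018 -0.2502  0.012 ]
 [ 0.4419 -0.2597  0.012 ]
 [ 0.4073  0.1359  0.012 ]] [ 0.5033 -0.056   0.012 ]
yaw 5.324711751038776 4.329912736416958
dialtop@74 [ 0.5065 -0.0551  0.074 ] [ 0.5081 -0.0571  0.074 ]
ball@106 [ 0.4839 -0.1948  0.106 ] [ 0.4846 -0.1954  0.106 ]
[ 0.37   -0.0218  1.2191]
[ 0.9676 -0.607   1.2032]
```

The two views agree to within 1 mm: dial at about (0.507,-0.056), ball at (0.484,-0.195,0.105), jig yaw about 5°. I'm moving above the dial for a closer look with the wrist camera.

```bash
cat > shot.py <<'E'
import sys,cv2
from geo import *
from plant import telemetry,cams
s=telemetry.read_state();im,d=cams.get_image('wrist')
T=np.eye(4);T[:3,:3]=s['ee_rot'];T[:3,3]=s['position']
np.savez(f"pics/{sys.argv[1]}.npz",im=im,d=d,T=T);cv2.imwrite(f"pics/{sys.argv[1]}.png",im[:,:,::-1])
print(np.round(s['position'],4),np.round(s['ee_rot'],3).tolist(),s['clock'],np.round(s['ft_force'],2),np.round(s['ft_torque'],3))
E
python3 -m pendant '{"grip":[85,85,85,85,85,85,85,85],"translation":[[50,-32,0],[50,-32,0],[50,-32,0],[50,-32,0],[50,-32,0],[50,-32,0],[50,-32,0],[50,-32,0]],"yaw":[0,0,0,0,0,0,0,0]}' 60
python3 -m pendant '{"grip":[85,85],"translation":[[0,0,0],[0,0,0]],"yaw":[0,0]}'; python3 shot.py w1
```

```text
clock: 1.1
position: [0.4716, -0.1016, 0.2421]
ee_rot: [[0.93, 0.367, -0.0], [0.367, -0.93, -0.0], [-0.0, 0.0, -1.0]]
ft_force: [0.8, -1.7, -0.7]
gripper_width: 0.0852
grip_force: 0.0
clock: 1.35
position: [0.4706, -0.1036, 0.2419]
ee_rot: [[0.93, 0.367, -0.001], [0.367, -0.93, -0.0], [-0.001, -0.0, -1.0]]
ft_force: [-0.1, 1.1, 0.3]
gripper_width: 0.0848
grip_force: 0.0
[ 0.4706 -0.1036  0.2419] [[0.93, 0.367, -0.001], [0.367, -0.93, -0.0], [-0.001, -0.0, -1.0]] 1.35 [-0.09  1.11  0.28] [-0.006 -0.023  0.013]
```

```bash
python3 -m pendant '{"grip":[85,85,85,85],"translation":[[25,-15,25],[26,-16,25],[0,0,0],[0,0,0]],"yaw":[0,0,0,0]}'; python3 shot.py w2
python3 -c "
import cv2,numpy as np
cv2.imwrite('pics/w12.png',np.vstack([cv2.imread('pics/w1.png')[0:300,:],cv2.imread('pics/w2.png')[60:360,:]]))"
```

```text
clock: 1.9
position: [0.5067, -0.0572, 0.193]
ee_rot: [[0.931, 0.366, 0.001], [0.366, -0.931, -0.001], [0.0, 0.001, -1.0]]
ft_force: [-0.2, -0.6, 0.3]
gripper_width: 0.0852
grip_force: 0.0
[ 0.5067 -0.0572  0.193 ] [[0.931, 0.366, 0.001], [0.366, -0.931, -0.001], [0.0, 0.001, -1.0]] 1.9 [-0.18 -0.58  0.34] [-0.018 -0.024  0.01 ]
```

View pics/w12.png

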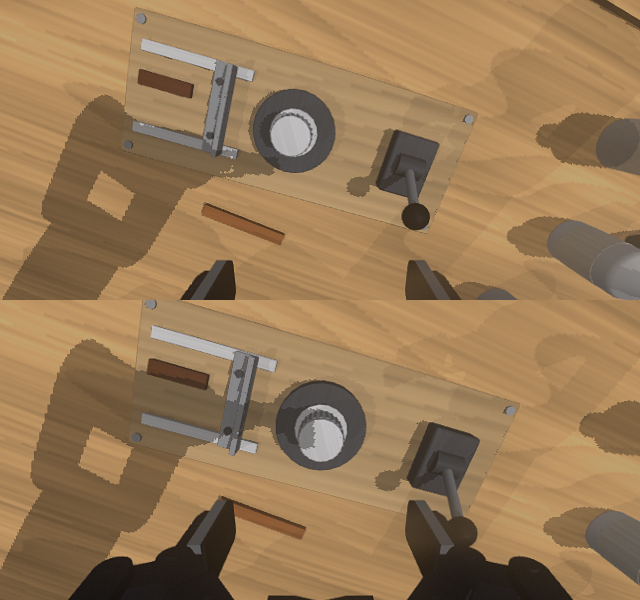

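W1 has the dial-top centre at (291,134) and the ball at (416,217). W2 has the dial top at (321,200) and the ball at (460,292). Nothing sits under the fingers at the dial.

Run:
```python
from geo import *
np.set_printoptions(precision=4,suppress=True)
T1=np.load('pics/w1.npz')['T'];T2=np.load('pics/w2.npz')['T']
a=lambda T,uv:ray('wrist',uv,T)
t=lambda x,y:((x+.5)/5-.5+255,(y+.5)/5-.5+175)
s=lambda x,y:((x+.5)/4.8-.5+230,(y+.5)/4.8-.5+175)
D=[a(T1,(291,134)),a(T2,(321,200))];B=[a(T1,(416,217)),a(T2,(460,292))]
print(tri(*D),tri(*D,ray('top',t(361,183)),ray('scene',s(309,206))))
print(tri(*B),tri(*B,ray('top',t(596,208)),ray('scene',s(128,329))))
print(onz('wrist',(321,200),.074,T2),onz('wrist',(291,134),.074,T1))
```

```text
(array([ 0.5088, -0.0575,  0.077 ]), [np.float64(0.0005024047760179992), np.float64(0.0005024047760178392)]) (array([ 0.5075, -0.0567,  0.0726]), [np.float64(0.0014054644057805783), np.float64(0.0010239779699902614), np.float64(0.001765450601075347), np.float64(0.00028228746297638573)])
(array([ 0.4828, -0.1971,  0.1034]), [np.float64(0.0004646326868435278), np.float64(0.00046463268684367095)]) (array([ 0.4839, -0.1953,  0.1058]), [np.float64(0.0008586335848294119), np.float64(0.0005524712777945251), np.float64(0.0004370327589169034), np.float64(0.000597812879123128)])
[ 0.5075 -0.0575  0.074 ] [ 0.5088 -0.0577  0.074 ]
```

```bash
python3 -m pendant '{"grip":[85,85,85,85,85,85],"translation":[[1,0.5,45],[0,0,45],[0,0,30],[0,0,17],[0,0,0],[0,0,0]],"yaw":[0,0,0,0,0,0]}' 25
python3 -m pendant '{"grip":[60,45,36,30,30,30,30,30],"translation":[[0,0,0],[0,0,0],[0,0,0],[0,0,0],[0,0,0],[0,0,0],[0,0,0],[0,0,0]],"yaw":[0,0,0,0,0,0,0,0]}' 25; python3 -c "
from plant import telemetry as t;s=t.read_state();print(s['ft_force'],s['ft_torque'])"
```

```text
clock: 2.7
position: [0.509, -0.0564, 0.0571]
ee_rot: [[0.93, 0.367, 0.003], [0.367, -0.93, -0.001], [0.002, 0.002, -1.0]]
ft_force: [0.4, -0.1, 0.8]
gripper_width: 0.0851
grip_force: 0.0
clock: 3.7
position: [0.5086, -0.0567, 0.0562]
ee_rot: [[0.93, 0.367, 0.002], [0.367, -0.93, -0.002], [0.001, 0.002, -1.0]]
ft_force: [0.0, -5.3, 5.6]
gripper_width: 0.0392
grip_force: 26.7
[ 0.00694804 -5.30029462  5.60237949] [-0.91151851  0.0342669  -0.02238696]
```

```bash
cat > st.py <<'E'
from plant import telemetry as t;import numpy as np
s=t.read_state();R=s['ee_rot'];print('ANG %.2f'%np.degrees(np.arctan2(R[1][0],R[0][0])),np.round(s['position'],4),np.round(s['ft_force'],1),'T',np.round(s['ft_torque'],3),'g',round(s['grip_force'],1),s['clock'])
E
python3 -m pendant '{"grip":[30,30,30,30],"translation":[[0,0.5,-0.5],[0,0,0],[0,0,0],[0,0,0]],"yaw":[0,0,0,0]}' 95;python3 st.py
python3 -m pendant '{"grip":[30,30],"translation":[[0,0,0],[0,0,0]],"yaw":[-2,0]}' >/dev/null;python3 st.py
python3 -m pendant '{"grip":[30,30],"translation":[[0,0,0],[0,0,0]],"yaw":[-2,0]}'>/dev/null;python3 st.py
```

```text
clock: 4.2
position: [0.5087, -0.0568, 0.0566]
ee_rot: [[0.93, 0.367, 0.001], [0.367, -0.93, -0.001], [0.001, 0.001, -1.0]]
ft_force: [-1.0, -4.4, 5.9]
gripper_width: 0.0379
grip_force: 94.8
ANG 21.52 [ 0.5087 -0.0568  0.0566] [-1.  -4.4  5.9] T [-0.684  0.145 -0.046] g 94.8 4.2
ANG 23.52 [ 0.5087 -0.0568  0.0565] [-0.7 -4.5  6.1] T [-0.632  0.151 -0.164] g 94.6 4.45
ANG 25.51 [ 0.5087 -0.0567  0.0565] [-0.4 -3.5  6.6] T [-0.615  0.132 -0.238] g 94.6 4.7
```

```bash
python3 -m pendant '{"grip":[30,30],"translation":[[0,0,0],[0,0,0]],"yaw":[-2,0]}' >/dev/null;python3 st.py
python3 -m pendant '{"grip":[30,30],"translation":[[0,0,0],[0,0,0]],"yaw":[-2,0]}' >/dev/null;python3 st.py
python3 -m pendant '{"grip":[30,30],"translation":[[0,0,0],[0,0,0]],"yaw":[-2,0]}' >/dev/null;python3 st.py
python3 -m pendant '{"grip":[30,30],"translation":[[0,0,0],[0,0,0]],"yaw":[-2,0]}' >/dev/null;python3 st.py
python3 -m pendant '{"grip":[30,30],"translation":[[0,0,0],[0,0,0]],"yaw":[-2,0]}' >/dev/null;python3 st.py
python3 -m pendant '{"grip":[30,30],"translation":[[0,0,0],[0,0,0]],"yaw":[-2,0]}' >/dev/null;python3 st.py
python3 -m pendant '{"grip":[30,30],"translation":[[0,0,0],[0,0,0]],"yaw":[-2,0]}' >/dev/null;python3 st.py
python3 -m pendant '{"grip":[30,30],"translation":[[0,0,0],[0,0,0]],"yaw":[-2,0]}' >/dev/null;python3 st.py
```

```text
ANG 27.50 [ 0.5086 -0.0567  0.0566] [-0.9 -2.6  7.6] T [-0.546  0.107 -0.335] g 94.6 4.95
ANG 29.57 [ 0.5086 -0.0566  0.0565] [-1.  -3.3  7.2] T [-0.547  0.147  0.142] g 94.6 5.2
ANG 31.57 [ 0.5085 -0.0566  0.0565] [-1.9 -2.8  6.1] T [-0.515  0.29   0.244] g 94.6 5.45
ANG 33.57 [ 0.5085 -0.0565  0.0565] [-1.2 -3.6  8. ] T [-0.452  0.283  0.179] g 94.6 5.7
ANG 35.56 [ 0.5085 -0.0565  0.0565] [-2.3 -2.5  7.7] T [-0.397  0.271  0.063] g 94.6 5.95
ANG 37.55 [ 0.5085 -0.0565  0.0565] [-2.2 -1.9  7.3] T [-0.363  0.307 -0.076] g 94.7 6.2
ANG 39.53 [ 0.5085 -0.0564  0.0566] [-1.7 -1.9  6.6] T [-0.342  0.335 -0.215] g 94.7 6.45
ANG 41.51 [ 0.5084 -0.0564  0.0565] [-1.7 -1.9  7.2] T [-0.36   0.247 -0.351] g 94.7 6.7
```

```bash
python3 -m pendant '{"grip":[30,30],"translation":[[0,0,0],[0,0,0]],"yaw":[-2,0]}' >/dev/null;python3 st.py
python3 -m pendant '{"grip":[30,30],"translation":[[0,0,0],[0,0,0]],"yaw":[-2,0]}' >/dev/null;python3 st.py
python3 -m pendant '{"grip":[30,30],"translation":[[0,0,0],[0,0,0]],"yaw":[-2,0]}' >/dev/null;python3 st.py
python3 -m pendant '{"grip":[30,30],"translation":[[0,0,0],[0,0,0]],"yaw":[-2,0]}' >/dev/null;python3 st.py
python3 -m pendant '{"grip":[30,30],"translation":[[0,0,0],[0,0,0]],"yaw":[-2,0]}' >/dev/null;python3 st.py
python3 -m pendant '{"grip":[30,30],"translation":[[0,0,0],[0,0,0]],"yaw":[-2,0]}' >/dev/null;python3 st.py
python3 -m pendant '{"grip":[30,30],"translation":[[0,0,0],[0,0,0]],"yaw":[-2,0]}' >/dev/null;python3 st.py
```

```text
ANG 43.54 [ 0.5084 -0.0564  0.0565] [-3.1 -1.7  7.7] T [-0.319  0.406 -0.146] g 94.7 6.95
ANG 45.58 [ 0.5083 -0.0563  0.0565] [-2.7 -1.9  8.7] T [-0.291  0.479  0.237] g 94.8 7.2
ANG 47.58 [ 0.5083 -0.0563  0.0565] [-2.7 -2.1  7.1] T [-0.269  0.528  0.129] g 94.8 7.45
ANG 49.58 [ 0.5082 -0.0563  0.0565] [-2.9 -0.8  8.2] T [-0.26   0.551  0.114] g 94.8 7.7
ANG 51.56 [ 0.5082 -0.0562  0.0565] [-3.8 -1.5  8.7] T [-0.208  0.574 -0.048] g 94.8 7.95
ANG 53.54 [ 0.5082 -0.0562  0.0565] [-3.9 -0.5  8.4] T [-0.193  0.591 -0.193] g 94.8 8.2
ANG 55.53 [ 0.5082 -0.0562  0.0565] [-3.8 -0.8  9. ] T [-0.146  0.56  -0.247] g 94.9 8.45
```

```bash
python3 -m pendant '{"grip":[30,30],"translation":[[0,0,0],[0,0,0]],"yaw":[-2,0]}' >/dev/null;python3 st.py
python3 -m pendant '{"grip":[30,30],"translation":[[0,0,0],[0,0,0]],"yaw":[-2,0]}' >/dev/null;python3 st.py
```

```text
ANG 57.52 [ 0.5081 -0.0561  0.0565] [-4.1 -0.7  9.4] T [-0.076  0.592 -0.362] g 94.9 8.7
ANG 59.58 [ 0.508  -0.0561  0.0565] [-3.9 -0.4  8.7] T [-0.132  0.734  0.134] g 94.9 8.95
```

Snapped again, so next is the third notch near 66°.

```bash
python3 -m pendant '{"grip":[30,30],"translation":[[0,0,0],[0,0,0]],"yaw":[-2,0]}' >/dev/null;python3 st.py
python3 -m pendant '{"grip":[30,30],"translation":[[0,0,0],[0,0,0]],"yaw":[-2,0]}' >/dev/null;python3 st.py
python3 -m pendant '{"grip":[30,30],"translation":[[0,0,0],[0,0,0]],"yaw":[-2,0]}' >/dev/null;python3 st.py
python3 -m pendant '{"grip":[30,30],"translation":[[0,0,0],[0,0,0]],"yaw":[-2,0]}' >/dev/null;python3 st.py
python3 -m pendant '{"grip":[30,30],"translation":[[0,0,0],[0,0,0]],"yaw":[-2,0]}' >/dev/null;python3 st.py
python3 -m pendant '{"grip":[30,30],"translation":[[0,0,0],[0,0,0]],"yaw":[-2,0]}' >/dev/null;python3 st.py
```

```text
ANG 61.59 [ 0.508  -0.0561  0.0565] [-4.2 -1.   9.7] T [-0.087  0.791  0.19 ] g 95.0 9.2
ANG 63.59 [ 0.5079 -0.056   0.0565] [-5.2  0.1 10.5] T [-0.025  0.902  0.163] g 95.0 9.45
ANG 65.57 [ 0.5079 -0.056   0.0565] [-5.2 -0.4 10.3] T [-0.009  0.86   0.046] g 95.0 9.7
ANG 67.56 [ 0.5079 -0.056   0.0565] [-6.6  0.2 10.8] T [ 0.011  0.846 -0.098] g 95.0 9.95
ANG 69.53 [ 0.5078 -0.056   0.0565] [-6.   0.3 10.3] T [-0.031  0.926 -0.257] g 95.1 10.2
ANG 71.52 [ 0.5078 -0.056   0.0565] [-5.6  0.6 10.1] T [ 0.051  0.95  -0.382] g 95.1 10.45
```

```bash
python3 -m pendant '{"grip":[30,30],"translation":[[0,0,0],[0,0,0]],"yaw":[-1,0]}' >/dev/null;python3 st.py
python3 -m pendant '{"grip":[30,30],"translation":[[0,0,0],[0,0,0]],"yaw":[-1,0]}' >/dev/null;python3 st.py
python3 -m pendant '{"grip":[30,30],"translation":[[0,0,0],[0,0,0]],"yaw":[-1,0]}' >/dev/null;python3 st.py
```

```text
ANG 72.51 [ 0.5078 -0.056   0.0565] [-5.6  0.4 11. ] T [ 0.009  1.004 -0.35 ] g 95.1 10.7
ANG 73.53 [ 0.5077 -0.0559  0.0565] [-5.5 -0.6 10.8] T [ 0.049  1.074 -0.19 ] g 95.1 10.95
ANG 74.57 [ 0.5077 -0.056   0.0565] [-5.7 -0.5 10.7] T [-0.011  1.07   0.138] g 95.1 11.2
```

Four clicks down is the maximum, so this notch near 81° must be click 0. I'll confirm by torque.

```bash
python3 -m pendant '{"grip":[30,30],"translation":[[0,0,0],[0,0,0]],"yaw":[-2,0]}' >/dev/null;python3 st.py
python3 -m pendant '{"grip":[30,30],"translation":[[0,0,0],[0,0,0]],"yaw":[-2,0]}' >/dev/null;python3 st.py
python3 -m pendant '{"grip":[30,30],"translation":[[0,0,0],[0,0,0]],"yaw":[-2,0]}' >/dev/null;python3 st.py
python3 -m pendant '{"grip":[30,30],"translation":[[0,0,0],[0,0,0]],"yaw":[-2,0]}' >/dev/null;python3 st.py
python3 -m pendant '{"grip":[30,30],"translation":[[0,0,0],[0,0,0]],"yaw":[-2,0]}' >/dev/null;python3 st.py
python3 -m pendant '{"grip":[30,30],"translation":[[0,0,0],[0,0,0]],"yaw":[-2,0]}' >/dev/null;python3 st.py
```

```text
ANG 76.59 [ 0.5076 -0.0559  0.0565] [-7.2 -0.2 12. ] T [0.063 1.124 0.136] g 95.2 11.45
ANG 78.59 [ 0.5076 -0.0559  0.0565] [-7.2  0.9 11.8] T [0.023 1.251 0.156] g 95.2 11.7
ANG 80.57 [ 0.5075 -0.0559  0.0565] [-7.7  0.  11.8] T [0.049 1.234 0.013] g 95.2 11.95
ANG 82.56 [ 0.5075 -0.0559  0.0565] [-6.8  0.8 11.5] T [ 0.007  1.299 -0.059] g 95.2 12.2
ANG 84.55 [ 0.5074 -0.0559  0.0565] [-8.1  0.4 12.5] T [ 0.09   1.37  -0.198] g 95.3 12.45
ANG 86.54 [ 0.5074 -0.0559  0.0565] [-9.1  1.1 12. ] T [ 0.066  1.411 -0.298] g 95.3 12.7
```

```bash
python3 -m pendant '{"grip":[30,30],"translation":[[0,0,0],[0,0,0]],"yaw":[-1,0]}' >/dev/null;python3 st.py
python3 -m pendant '{"grip":[30,30],"translation":[[0,0,0],[0,0,0]],"yaw":[-1,0]}' >/dev/null;python3 st.py
python3 -m pendant '{"grip":[30,30],"translation":[[0,0,0],[0,0,0]],"yaw":[-1,0]}' >/dev/null;python3 st.py
```

```text
ANG 87.52 [ 0.5074 -0.0559  0.0565] [-9.1  0.7 12.3] T [ 0.095  1.535 -0.356] g 95.3 12.95
ANG 88.51 [ 0.5073 -0.0559  0.0565] [-8.6 -0.2 12.7] T [ 0.075  1.549 -0.43 ] g 95.3 13.2
ANG 89.50 [ 0.5073 -0.0559  0.0565] [-7.7  1.  13.6] T [ 0.056  1.586 -0.54 ] g 95.4 13.45
```

```bash
python3 -m pendant '{"grip":[30,30],"translation":[[0,0,0],[0,0,0]],"yaw":[-1,0]}' >/dev/null;python3 st.py
python3 -m pendant '{"grip":[30,30],"translation":[[0,0,0],[0,0,0]],"yaw":[-1,0]}' >/dev/null;python3 st.py
```

```text
ANG 90.49 [ 0.5072 -0.0559  0.0565] [-9.3  0.9 12.5] T [ 0.037  1.623 -0.558] g 95.4 13.7
ANG 91.48 [ 0.5072 -0.0559  0.0565] [-9.2  0.9 14.5] T [ 0.052  1.67  -0.695] g 95.4 13.95
```

Stop confirmed at 0.70 N·m, with no snap for more than 10° past the notch. The notches are at 81, 66, 51, 36 and 21°, so click 5 is near 6°. Now clockwise, counting snaps.

```bash
python3 -m pendant '{"grip":[30,30,30],"translation":[[0,0,0],[0,0,0],[0,0,0]],"yaw":[4,4,0]}' >/dev/null;python3 st.py
python3 -m pendant '{"grip":[30,30],"translation":[[0,0,0],[0,0,0]],"yaw":[2.5,0]}' >/dev/null;python3 st.py
python3 -m pendant '{"grip":[30,30],"translation":[[0,0,0],[0,0,0]],"yaw":[2.5,0]}' >/dev/null;python3 st.py
python3 -m pendant '{"grip":[30,30],"translation":[[0,0,0],[0,0,0]],"yaw":[2.5,0]}' >/dev/null;python3 st.py
python3 -m pendant '{"grip":[30,30],"translation":[[0,0,0],[0,0,0]],"yaw":[2.5,0]}' >/dev/null;python3 st.py
python3 -m pendant '{"grip":[30,30],"translation":[[0,0,0],[0,0,0]],"yaw":[2.5,0]}' >/dev/null;python3 st.py
python3 -m pendant '{"grip":[30,30],"translation":[[0,0,0],[0,0,0]],"yaw":[2.5,0]}' >/dev/null;python3 st.py
python3 -m pendant '{"grip":[30,30],"translation":[[0,0,0],[0,0,0]],"yaw":[2.5,0]}' >/dev/null;python3 st.py
python3 -m pendant '{"grip":[30,30],"translation":[[0,0,0],[0,0,0]],"yaw":[2.5,0]}' >/dev/null;python3 st.py
python3 -m pendant '{"grip":[30,30],"translation":[[0,0,0],[0,0,0]],"yaw":[2.5,0]}' >/dev/null;python3 st.py
python3 -m pendant '{"grip":[30,30],"translation":[[0,0,0],[0,0,0]],"yaw":[2.5,0]}' >/dev/null;python3 st.py
```

```text
ANG 83.49 [ 0.5075 -0.0559  0.0565] [-7.6  1.1 12.3] T [ 0.013  1.336 -0.174] g 95.3 14.325
ANG 81.02 [ 0.5075 -0.0559  0.0565] [-8.5  0.7 11.8] T [-0.02   1.285 -0.017] g 95.2 14.575
ANG 78.55 [ 0.5076 -0.0559  0.0565] [-7.3  0.  10.8] T [0.012 1.236 0.171] g 95.2 14.825
ANG 76.07 [ 0.5076 -0.0559  0.0565] [-7.1  1.  11.2] T [-0.012  1.124  0.334] g 95.2 15.075
ANG 73.52 [ 0.5077 -0.0559  0.0565] [-6.8 -0.9 10.4] T [-0.013  1.054 -0.079] g 95.1 15.325
ANG 71.00 [ 0.5078 -0.056   0.0565] [-5.9  0.8 10.5] T [-0.033  0.987 -0.239] g 95.1 15.575
ANG 68.50 [ 0.5078 -0.056   0.0565] [-4.9 -0.2  9.8] T [ 0.004  0.98  -0.156] g 95.1 15.825
ANG 66.02 [ 0.5079 -0.056   0.0565] [-5.5 -0.2 10. ] T [-0.08   0.892 -0.04 ] g 95.1 16.075
ANG 63.54 [ 0.5079 -0.056   0.0565] [-4.3 -0.9  9.8] T [-0.125  0.876  0.17 ] g 95.0 16.325
ANG 61.07 [ 0.508  -0.0561  0.0565] [-5.3 -0.3  8.3] T [-0.111  0.786  0.337] g 95.0 16.575
ANG 58.51 [ 0.5081 -0.0561  0.0565] [-4.7 -0.8 10.1] T [-0.142  0.686 -0.095] g 95.0 16.825
```

```bash
python3 -m pendant '{"grip":[30,30,30],"translation":[[0,0,0],[0,0,0],[0,0,0]],"yaw":[4,3.5,0]}' >/dev/null;python3 st.py
python3 -m pendant '{"grip":[30,30,30],"translation":[[0,0,0],[0,0,0],[0,0,0]],"yaw":[2.5,2.5,0]}' >/dev/null;python3 st.py
python3 -m pendant '{"grip":[30,30],"translation":[[0,0,0],[0,0,0]],"yaw":[2.5,0]}' >/dev/null;python3 st.py
python3 -m pendant '{"grip":[30,30,30],"translation":[[0,0,0],[0,0,0],[0,0,0]],"yaw":[4,3.5,0]}' >/dev/null;python3 st.py
python3 -m pendant '{"grip":[30,30,30],"translation":[[0,0,0],[0,0,0],[0,0,0]],"yaw":[2.5,2.5,0]}' >/dev/null;python3 st.py
python3 -m pendant '{"grip":[30,30],"translation":[[0,0,0],[0,0,0]],"yaw":[2.5,0]}' >/dev/null;python3 st.py
python3 -m pendant '{"grip":[30,30,30],"translation":[[0,0,0],[0,0,0],[0,0,0]],"yaw":[4,3.5,0]}' >/dev/null;python3 st.py
python3 -m pendant '{"grip":[30,30,30],"translation":[[0,0,0],[0,0,0],[0,0,0]],"yaw":[2.5,2.5,0]}' >/dev/null;python3 st.py
```

```text
ANG 51.00 [ 0.5082 -0.0562  0.0565] [-3.6 -0.6  9.2] T [-0.19   0.538 -0.007] g 95.0 17.2
ANG 46.06 [ 0.5083 -0.0563  0.0565] [-3.2 -1.4  8.7] T [-0.264  0.535  0.353] g 94.8 17.575
ANG 43.51 [ 0.5084 -0.0564  0.0565] [-1.7 -2.4  8.1] T [-0.338  0.417 -0.14 ] g 94.8 17.825
ANG 36.00 [ 0.5085 -0.0565  0.0565] [-1.5 -2.7  7.2] T [-0.437  0.288  0.042] g 94.8 18.2
ANG 31.05 [ 0.5085 -0.0566  0.0565] [-2.  -3.5  7.1] T [-0.534  0.256  0.37 ] g 94.7 18.575
ANG 28.50 [ 0.5086 -0.0567  0.0565] [-2.1 -3.2  5. ] T [-0.539  0.153 -0.063] g 94.7 18.825
ANG 20.99 [ 0.5087 -0.0568  0.0565] [-1.4 -4.7  6.1] T [-0.669  0.132 -0.017] g 94.7 19.2
ANG 16.04 [ 0.5087 -0.057   0.0566] [-0.1 -5.8  6. ] T [-0.791  0.056  0.345] g 94.7 19.575
```

Now at click 4 and winding toward the fifth; I'll finish slowly at about 6°.

```bash
python3 -m pendant '{"grip":[30,30],"translation":[[0,0,0],[0,0,0]],"yaw":[2.5,0]}' >/dev/null;python3 st.py
python3 -m pendant '{"grip":[30,30],"translation":[[0,0,0],[0,0,0]],"yaw":[2.5,0]}' >/dev/null;python3 st.py
python3 -m pendant '{"grip":[30,30],"translation":[[0,0,0],[0,0,0]],"yaw":[2.5,0]}' >/dev/null;python3 st.py
python3 -m pendant '{"grip":[30,30],"translation":[[0,0,0],[0,0,0]],"yaw":[2,0]}' >/dev/null;python3 st.py
```

```text
ANG 13.49 [ 0.5087 -0.057   0.0565] [-0.2 -4.9  5.6] T [-0.856  0.051 -0.051] g 94.7 19.825
ANG 10.98 [ 0.5088 -0.0571  0.0566] [-1.5 -4.4  5.7] T [-0.87   0.028 -0.226] g 94.7 20.075
ANG 8.47 [ 0.5088 -0.0572  0.0565] [ 0.4 -4.8  5.5] T [-0.973 -0.003 -0.194] g 94.7 20.325
ANG 6.49 [ 0.5087 -0.0572  0.0565] [-1.  -5.6  4.8] T [-0.96   0.014 -0.026] g 94.7 20.575
```

Fifth snap done with torque about 0 in notch 5. Releasing, rising and heading behind the lever.

```bash
python3 -m pendant '{"grip":[42,50,60,70,70],"translation":[[0,0,0],[0,0,0],[0,0,0],[0,0,0],[0,0,0]],"yaw":[0,0,0,0,0]}' 30; python3 st.py
python3 -m pendant '{"grip":[70,70,70,70,70],"translation":[[0,0,-25],[0,0,-50],[0,0,-50],[0,0,-20],[0,0,0]],"yaw":[0,0,0,0,0]}'>/dev/null; python3 st.py
python3 -m pendant '{"grip":[40,20,0,0,0,0],"translation":[[-30,45,0],[-30,45,0],[-29,44,0],[0,0,0],[0,0,0],[0,0,0]],"yaw":[0,0,0,0,0,0]}'; python3 st.py; python3 shot.py w3
```

```text
clock: 21.2
position: [0.5082, -0.0563, 0.0557]
ee_rot: [[0.993, 0.114, -0.0], [0.114, -0.993, 0.0], [-0.0, -0.0, -1.0]]
ft_force: [-0.9, 0.1, 0.3]
gripper_width: 0.0701
grip_force: 0.0
ANG 6.54 [ 0.5082 -0.0563  0.0557] [-0.9  0.1  0.3] T [-0.036  0.061 -0.017] g 0.0 21.2
ANG 6.53 [ 0.5089 -0.0565  0.2025] [-0.2  0.2 -0.5] T [-0.063 -0.009 -0.04 ] g 0.0 21.825
clock: 22.58
position: [0.4354, -0.1986, 0.2001]
ee_rot: [[0.993, 0.115, -0.001], [0.115, -0.993, 0.001], [-0.001, -0.001, -1.0]]
ft_force: [-0.3, -0.7, -0.6]
gripper_width: -0.0001
grip_force: 0.0
ANG 6.63 [ 0.4354 -0.1986  0.2001] [-0.3 -0.7 -0.6] T [-0.005 -0.027 -0.051] g 0.0 22.575
[ 0.4354 -0.1986  0.2001] [[0.993, 0.115, -0.001], [0.115, -0.993, 0.001], [-0.001, -0.001, -1.0]] 22.575 [-0.3  -0.66 -0.61] [-0.005 -0.027 -0.051]
```

View pics/w3.png

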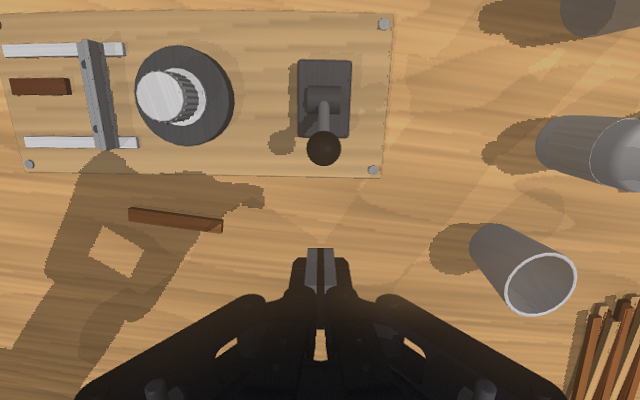

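The picture shows the ball at (324,149), in line with the closed fingers at column 320, and the way is clear. Lowering, then pushing along tool x.

```bash
python3 -m pendant '{"grip":[0,0,0,0,0],"translation":[[0,0,40],[0,0,40],[0,0,19],[0,0,0],[0,0,0]],"yaw":[0,0,0,0,0]}'>/dev/null; python3 st.py
python3 -m pendant '{"grip":[0,0,0,0,0],"translation":[[8,0,0],[8,0,0],[8,0,0],[8,0,0],[0,0,0]],"yaw":[0,0,0,0,0]}'>/dev/null; python3 st.py
python3 -m pendant '{"grip":[0,0,0,0,0],"translation":[[8,0,0],[8,0,0],[8,0,0],[8,0,0],[0,0,0]],"yaw":[0,0,0,0,0]}'>/dev/null; python3 st.py
python3 -m pendant '{"grip":[0,0,0],"translation":[[6,0,0],[6,0,0],[0,0,0]],"yaw":[0,0,0]}'>/dev/null; python3 st.py
```

```text
ANG 6.58 [ 0.4358 -0.1996  0.1029] [ 0.1 -0.2  0.4] T [ 0.005 -0.018 -0.007] g 0.0 23.25
ANG 6.56 [ 0.4674 -0.196   0.1017] [0.8 0.  0.8] T [ 0.054 -0.018  0.006] g 0.0 23.875
ANG 6.56 [ 0.4991 -0.1922  0.1016] [ 0.4 -0.1  0.5] T [-0.041 -0.012  0.045] g 0.0 24.5
ANG 6.55 [ 0.5109 -0.191   0.1018] [-0.6 -1.  -0.8] T [-0.033  0.029  0.005] g 0.0 24.875
```

```bash
python3 -m pendant '{"grip":[0,0,0],"translation":[[4,0,0],[4,0,0],[0,0,0]],"yaw":[0,0,0]}'>/dev/null; python3 st.py
python3 -m pendant '{"grip":[0,0,0],"translation":[[3,0,0],[0,0,0],[0,0,0]],"yaw":[0,0,0]}'>/dev/null; python3 st.py
python3 -m pendant '{"grip":[0,0,0],"translation":[[2,0,0],[0,0,0],[0,0,0]],"yaw":[0,0,0]}'>/dev/null; python3 st.py
```

```text
ANG 6.54 [ 0.5188 -0.1901  0.1018] [-0.1  0.  -0. ] T [ 0.005 -0.021 -0.003] g 0.0 25.25
ANG 6.53 [ 0.5216 -0.1898  0.102 ] [-0.1  0.6  0.1] T [-0.013  0.042  0.065] g 0.0 25.625
ANG 6.53 [ 0.5235 -0.1896  0.1018] [-0.3  0.3 -0.3] T [-0.07   0.005  0.003] g 0.1 26.0
```

```bash
python3 -m pendant '{"grip":[0,0,0],"translation":[[3,0,0],[0,0,0],[0,0,0]],"yaw":[0,0,0]}'>/dev/null; python3 st.py
python3 -m pendant '{"grip":[0,0,0],"translation":[[2,0,0],[0,0,0],[0,0,0]],"yaw":[0,0,0]}'>/dev/null; python3 st.py
python3 shot.py w4
```

```text
ANG 6.54 [ 0.5266 -0.1892  0.1019] [-0.5  0.7 -0.7] T [ 0.013 -0.004 -0.029] g 0.0 26.375
ANG 6.53 [ 0.5285 -0.189   0.1018] [-0.5  0.1 -0.4] T [-0.006  0.     0.014] g 0.1 26.75
[ 0.5285 -0.189   0.1018] [[0.994, 0.114, 0.0], [0.114, -0.994, -0.0], [0.0, 0.0, -1.0]] 26.75 [-0.55  0.09 -0.43] [-0.006  0.     0.014]
```

View pics/w4.png

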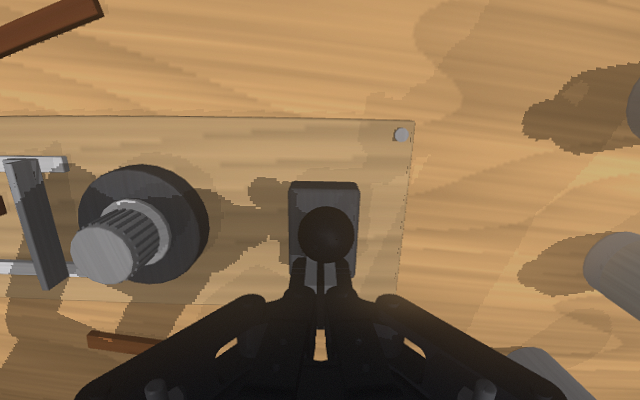

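The ball at (326,235) is sitting against the fingertips and moving with them. It hasn't reached the stop yet, so I keep pushing.

```bash
python3 -c "
from geo import *
print(onz('wrist',(326,235),.108,np.load('pics/w4.npz')['T']))"
python3 -m pendant '{"grip":[0,0,0],"translation":[[3,0,0],[0,0,0],[0,0,0]],"yaw":[0,0,0]}'>/dev/null; python3 st.py
python3 -m pendant '{"grip":[0,0,0],"translation":[[2,0,0],[0,0,0],[0,0,0]],"yaw":[0,0,0]}'>/dev/null; python3 st.py
python3 -m pendant '{"grip":[0,0,0],"translation":[[2,0,0],[0,0,0],[0,0,0]],"yaw":[0,0,0]}'>/dev/null; python3 st.py
python3 -m pendant '{"grip":[0,0,0],"translation":[[1,0,0],[0,0,0]],"yaw":[0,0]}'>/dev/null; python3 st.py
```

```text
[ 0.55211985 -0.18872913  0.108     ]
ANG 6.54 [ 0.5316 -0.1887  0.1019] [ 1.  -0.7  0.5] T [ 0.034  0.011 -0.041] g 0.1 27.175
ANG 6.53 [ 0.5334 -0.1884  0.1018] [-0.1 -0.6 -0.4] T [ 0.022  0.089 -0.044] g 0.2 27.55
ANG 6.51 [ 0.5344 -0.1884  0.1016] [-6.4  0.3  1.7] T [-0.055  0.963  0.007] g 3.2 27.925
ANG 6.51 [ 0.5344 -0.1884  0.1016] [-6.4  0.3  1.7] T [-0.055  0.963  0.007] g 3.2 27.925$.translation: bad value
```

```bash
python3 -m pendant '{"grip":[0,0,0],"translation":[[1.5,0,0],[0,0,0],[0,0,0]],"yaw":[0,0,0]}'|tail -3; python3 st.py; python3 shot.py w5 >/dev/null
python3 -m pendant '{"grip":[0,0,0,0,0],"translation":[[-15,0,0],[-30,0,0],[-40,0,0],[0,0,-50],[0,0,-50]],"yaw":[0,0,0,0,0]}'>/dev/null
python3 -m pendant '{"grip":[0,0,0,0,0],"translation":[[-40,0,-20],[-20,0,0],[0,0,0],[0,0,0],[0,0,0]],"yaw":[0,0,0,0,0]}'>/dev/null; python3 st.py; python3 shot.py w6 
python3 -c "
import cv2;from plant import cams
im,_=cams.get_image('scene');cv2.imwrite('pics/s9.png',im[:,:,::-1]);im,_=cams.get_image('top');cv2.imwrite('pics/t9.png',im[:,:,::-1])
import numpy as np
a=cv2.resize(cv2.imread('pics/s9.png')[160:300,220:370],(450,420),interpolation=3)
b=cv2.resize(cv2.imread('pics/w6.png'),(350,219));c=np.zeros((420,350,3),np.uint8);c[:219]=b;c[219:]=cv2.resize(cv2.imread('pics/t9.png')[170:260,250:407],(350,201))
cv2.imwrite('pics/m9.png',np.hstack([a,c]))"
```

```text
ft_force: [-13.5, 0.9, 5.3]
gripper_width: -0.0001
grip_force: 6.8
ANG 6.49 [ 0.5347 -0.1884  0.1016] [-13.5   0.9   5.3] T [-0.009  2.115 -0.   ] g 6.8 28.3
ANG 6.56 [ 0.3933 -0.2044  0.2214] [-0.2  1.1 -1.2] T [-0.039  0.033  0.007] g 0.0 29.6
[ 0.3933 -0.2044  0.2214] [[0.993, 0.114, -0.0], [0.114, -0.993, 0.0], [-0.0, -0.0, -1.0]] 29.6 [-0.24  1.1  -1.22] [-0.039  0.033  0.007]
```

View pics/m9.png

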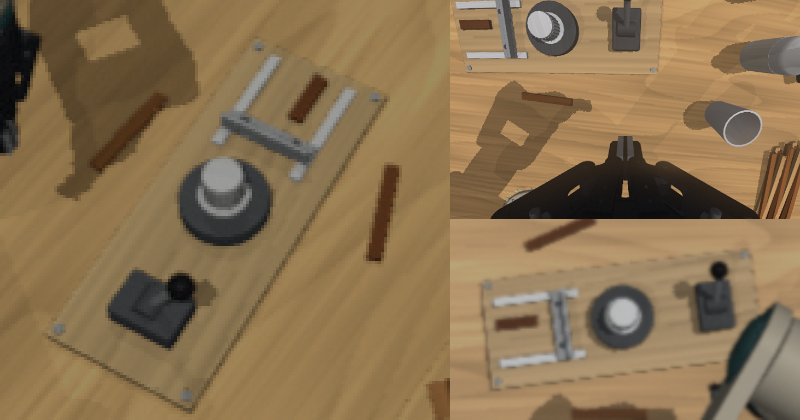

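The composite shows the lever leaning away from the robot: ball at (180,287) in the scene crop and (718,270) in the top crop. The slats and jig haven't moved, and the arm is clear.

```bash
python3 -c "
from plant import ctrl;print(ctrl.job_done())"
```

```text
the job is handed in; nothing more can be done
None
```

Job handed in at about 30 s: I turned the dial counter-clockwise to its end stop (0.70 N·m), then clockwise exactly five felt clicks and released it, then pushed the lock lever away from the robot to its firm stop; nothing else was touched, but no verdict came back, so success isn't confirmed.

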